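Refit the speaker grille of a laptop

TASK

Push the half-open laptop screen up until it leans back a little past upright, about 110 degrees open. Then pick up the loose speaker grille from the bench, lay it in its empty recess between keyboard and screen, and press it down with the fingers until both ends snap in and it lies fully home. Finish with the fingers still resting on the grille in a steady, moderate push, and leave the other things on the bench alone.

Things in the scene. Friction and masses are not known exactly. Their poses are not given: they have to be found in the camera images.
- laptop: the laptop under repair, silver with black keys, base 236 x 340 mm (x, y) and 28 mm high, fixed to the bench. Origin: centre of the base's underside. Its x axis points from its front edge (touchpad) to the hinge at the back, y along the hinge, z up. From front to back on the deck: touchpad, keyboard, grille recess, hinge.
- screen (a joint): opening angle of the screen in rad: 0 closed flat on the keyboard, 1.57 upright, 1.92 is 110 degrees; end stop 2.36. The hinge is stiff: the screen stays at any angle it is left at, and needs 3 to 7 N at its free edge to move. Starts half open, leaning over the keyboard, which it hides from above.
- screen_hinge (a point): middle of the screen's hinge axis, 33 mm above the bench; the axis runs along the laptop's y. Same x, y, z directions as the laptop.
- screen_edge (a point): middle of the screen's free edge, in mid-thickness, 222 mm from the hinge axis. The screen is 340 mm wide and 9 mm thick. The point turns with the screen.
- seat (a point): centre of the empty grille recess at deck level, 28 mm above the bench, 42 mm in front of the hinge axis; axes as the laptop. Recess 34 x 206 mm (x, y), its shelf 5 mm below the deck. At each end, 88 mm from the centre along y, a slot with a spring catch takes one leg of the grille (2 mm play in x, 1.5 mm in y). The grille is home with its top 1 mm above the deck.
- grille: loose dark grey perforated plastic strip lying on its legs on the bench left or right of the laptop. Plate 30 x 200 x 6 mm (x, y, z) on two barbed legs 15 mm long, 88 mm either way from the middle; about 50 g. Origin: middle of its underside at leg-end level; the plate is 15 to 21 mm above it. Same after a half turn. Grip across the 30 mm width, tips no lower than the plate's underside.
- grille_top (a point): middle of the grille's top face, 21 mm above its origin; where to press. Laid in unpressed, the grille rests on the two catches, top 10 mm above the deck. Pressed in the middle it resists with up to about 12 N, then a catch gives way suddenly; the ends may snap one after the other, the second against 12 N again. Home: top 1 mm above the deck at both ends.
- grille_end_a (a point): top face of the grille, 95 mm from the middle towards its +y end
- grille_end_b (a point): top face of the grille, 95 mm from the middle towards its -y end
- screwdriver: bystander: yellow screwdriver, 200 mm, lying on the side of the laptop where the grille is not. Origin under its middle.
- spudger: bystander: blue plastic opening tool, 10 x 130 x 6 mm, lying on the laptop's palm rest. Origin under it.
- hard_drive: bystander: bare 3.5 inch hard drive, 147 x 101 x 24 mm. Origin: centre of its underside.
- mouse: bystander: black mouse, 105 x 60 x 30 mm. Origin: centre of its underside.
- mug: bystander: white mug, 82 mm wide, 95 mm high. Origin: centre of its underside.
- tape_roll: bystander: roll of tape lying flat, 90 mm wide, 24 mm high. Origin: centre of its underside.
Not all that is in view belongs to the job. Of the things like the grille, leave any that is red or white; of the rest the larger one is meant.

How it is judged (in metres and radians):
On the way, in this order (a step that is already met when the one before it is completed fails the run):
1. the screen is opened to about 110 degrees (100 to 120) while the grille still lies on the bench (value of joint screen between 1.745 and 2.095 rad and horizontal distance between grille_top and seat above 0.1 m), for 0.2 s.
2. the grille is laid in its recess (horizontal distance between grille_top and seat below 0.006 m and z of grille_top in the frame of seat below 0.016 m and angle between the y axis of grille and the y axis of laptop, either way round below 0.06 rad), for 0.1 s.
3. the fingers press the grille until both ends have snapped home (z of each of grille_end_a, grille_end_b in the frame of seat below 0.003 m and contact force between the fingers and grille above 3 N), for 0.2 s.
At the end, for the whole second after the job is handed in: The screen stands 100 to 120 degrees open; the grille lies in its recess within 5 mm of the centre and 0.05 rad of square, both ends no more than 3 mm above the deck (home is 1 mm, unsnapped 10 mm), at rest, and the fingers still press on it with 3 to 40 N (all of step 3 and value of joint screen between 1.745 and 2.095 rad and horizontal distance between grille_top and seat below 0.005 m and angle between the y axis of grille and the y axis of laptop, either way round below 0.05 rad and contact force between the fingers and grille below 40 N and linear speed of grille below 0.02 m/s); the arm keeps its last pose, push and grip.
It fails at once if a bystander is shoved or knocked over (moved more than 30 mm) (distance of any of screwdriver, spudger, hard_drive, mouse, mug, tape_roll from where it was at the start of the episode above 0.03 m).
It also fails if it takes over 72 s, if anything falls off the work surface, if the arm or the gripper's body presses on something with over 40 N, if the wrist force passes 120 N, or if a joint passes its speed limit or range.

ROBOT

A 6-joint arm with a two-finger parallel gripper is mounted at the origin on the work surface. World frame = base frame: x ahead of the robot, y to its left, z up, the work surface at z = 0. Lengths are in mm, angles in rad, forces in N, time in s.
With the tool pointing down it reaches from about 250 to 775 mm from the base axis. Payload 8.9 kg.
Tool frame: the origin (TCP) lies on the centre line of the jaws, within the pads' length; the fingertips stand robot.finger_overhang ahead of it and the grasp point (between the pads) is the TCP (robot.finger_overhang is the distance from the TCP to the fingertips, in mm); y points along the fingers, x is the direction in which the jaws open and shut, and the axes are right-handed (so a half turn about y gives the same grasp; the last joint's range is limited). The gripper opens to 85 mm and grips with 20 to 120 N. Pads are 22 mm wide; open, the fingers measure 114 mm over their backs; the gripper's body (76 mm by 85 mm) begins 54 mm behind the grasp point. The pads swing forward as they close: fully open they stand 13 mm farther back than shut.
Start: joints at [-1.38, 0.291, -0.153, 1.127, 0, 1.431], TCP at [170.025, -496.704, 250.305] pointing down, gripper open.
Joint ranges: [-2.52, 2.52], [-0.91, 1.74], [-1.3, 1.37], [-1.96, 2.02], [-1.52, 1.47], [-3.14, 3.14]. Speed limits (rad/s): [2.22, 2.22, 2.79, 3.14, 3.14, 3.14].

INTERFACE

Orientations are given as a 3x3 rotation matrix whose columns are the frame's x, y, z axes.
In Python, from plant import robot, get_image, job gives the robot as it stands.
- The arm moves only by the tool drive_tool, never from a script. Its argument "series" is a list of rows, each an object of numbers: "hand": the opening, from -1 (shut) to 1 (fully open), so that 0 is half open; "tx", "ty", "tz": the shift along the world's x, y, z in units of 50 mm (1.0 is 50 mm); "rx", "ry", "rz": the turn, a rotation vector about the world's x, y, z in units of 6 degrees (1.0 is 6 degrees). In form: [{"hand": .., "tx": .., "ty": .., "tz": .., "rx": .., "ry": .., "rz": ..}, ...]. A call has 1 to 20 rows; each row is the pose to reach, as a shift and turn from the pose commanded when the call began; what a row does not reach only later rows make up. A row lasts 1/8 s, in which the tool goes at most 62.5 mm and 10.7 degrees, less where a joint would pass 70% of its speed; a pose out of reach is approached as far as the arm can. A call with a gripper value outside its range is refused whole. The fingers move at their own pace and stop on an object; the grip force is fixed at half the most. Time passes only in rows, so rows that repeat a pose let the fingers close. It gives the time, the measured TCP pose, the force and the opening at its end, in the units of the state.
- robot.observe(): the state, without advancing time (a new reading comes with each control period).
- get_image(name): name is "scene" or "top" or "wrist"; returns a dict with "pixels" (420x560x3 uint8, blue, green, red), "depth" (420x560 float32, mm along the optical axis (not along the pixel's ray), 0 where there is no reading), "fx", "fy", "cx", "cy" (pixels), "dist" ([k1, k2, p1, p2, k3] as OpenCV has them; the pictures are not rectified), "extrinsics" (4x4, takes a point from camera to world coordinates). Camera axes: x right, y down, z forward; pixel columns grow to the right and rows downward; lengths in mm; the calibration is good to about 2 mm. A picture is of the moment at which its call begins.
- job.sign_off(): hands the job in, once; it reports no verdict.
The state is a dict: "t": time; "joint_positions": joint angles; "joint_velocities": joint speeds; "joint_efforts": joint torques, N m; "ee_pos": TCP position; "ee_rot": TCP orientation; "ft_force": force on the tool from outside, world axes, zero at the start; "torque": the same for the moment, N m; "finger_gap": finger opening in mm.
Only numpy, scipy, OpenCV 4.12 (cv2) and the standard library are available. Lean on these libraries where they do the work, as an engineer would, in place of code of your own. Each camera call takes 0.05 s, during which the arm holds its last target. There are 200 camera calls.

## Working session

There is one attempt and no reset: what is moved stays moved. The work goes in short steps, Python scripts to look and compute and a tool call to move; the robot and the scene stay as the last step left them, time stands still between calls to the robot, and variables do not carry over. Pictures are saved under pics/ and viewed, about 8 in all and at most 12, crops included, and the job is handed in when it is done.

Besides the shell and the picture viewer there is one more tool, called as name(argument=value, ...) on one line, values as JSON. drive_tool: Moves the arm, as the interface text tells. Its arguments: {"type":"object","properties":{"series":{"type":"array","items":{"type":"object","properties":{"hand":{"type":"number"},"tx":{"type":"number"},"ty":{"type":"number"},"tz":{"type":"number"},"rx":{"type":"number"},"ry":{"type":"number"},"rz":{"type":"number"}}}}},"required":["series"]}

```bash
mkdir -p pics; ls
cat > h.py <<'E'
import numpy as np, cv2
from plant import robot,get_image,job
def snap(name,fn,save=True):
    im=get_image(name); np.savez('pics/'+fn+'.npz',**{k:np.array(v) for k,v in im.items()})
    cv2.imwrite('pics/'+fn+'.png',im['pixels']); return im
def load(fn): return dict(np.load('pics/'+fn+'.npz'))
def cloud(im):
    h,w=im['depth'].shape
    K=np.array([[im['fx'],0,im['cx']],[0,im['fy'],im['cy']],[0,0,1]],float)
    uv=np.stack(np.meshgrid(np.arange(w),np.arange(h)),-1).reshape(-1,1,2).astype(np.float64)
    n=cv2.undistortPoints(uv,K,np.array(im['dist'],float)).reshape(h,w,2)
    d=im['depth'].astype(float)
    P=np.dstack([n*d[...,None],d]); E=np.array(im['extrinsics'])
    W=P@E[:3,:3].T+E[:3,3]; W[d==0]=np.nan; return W
E
python3 - <<'E'
from h import *
o=robot.observe(); print(o, robot.finger_overhang)
a=snap('top','top0'); b=snap('scene','scene0')
print(a['extrinsics'],b['extrinsics'],a['fx'])
E
```

```text
pics
{'t': 0.0, 'joint_positions': array([-1.38031197e+00,  2.91286338e-01, -1.54139351e-01,  1.12673773e+00,
       -1.07231362e-05,  1.43152879e+00]), 'joint_velocities': array([ 6.61973740e-05,  3.40681135e-04,  3.43282555e-04,  1.30738295e-03,
        6.22820106e-04, -2.18807493e-04]), 'joint_efforts': array([ 4.82336400e-04, -5.37142110e+01,  3.31372726e+01,  1.56596705e-02,
       -2.04719690e-04, -4.23801623e-06]), 'ee_pos': array([ 169.93225179, -496.27452422,  249.7243056 ]), 'ee_rot': array([[ 3.23808131e-01, -2.69366913e-04,  9.46122731e-01],
       [-9.46121798e-01,  1.34033480e-03,  3.23808193e-01],
       [-1.35534443e-03, -9.99999065e-01,  1.79157398e-04]]), 'ft_force': array([-0.06273266,  0.08214956,  0.15392549]), 'torque': array([ 0.04109265, -0.02674502, -0.01760754]), 'finger_gap': 85.53107655577861} 19.0
[[ 1.44815614e-02 -9.98372614e-01  5.51580303e-02  4.12183628e+02]
 [-9.99459377e-01 -1.28247829e-02  3.02733842e-02 -1.24715812e+01]
 [-2.95167280e-02 -5.55666165e-02 -9.98018594e-01  1.14794869e+03]
 [ 0.00000000e+00  0.00000000e+00  0.00000000e+00  1.00000000e+00]] [[-7.33339812e-01  5.53226993e-01 -3.95161504e-01  1.07781685e+03]
 [ 6.79835993e-01  5.91609165e-01 -4.33383916e-01  6.45817792e+02]
 [-5.97851306e-03 -5.86462693e-01 -8.09954176e-01  1.25064681e+03]
 [ 0.00000000e+00  0.00000000e+00  0.00000000e+00  1.00000000e+00]] 399.67286638577883
```

View pics/top0.png

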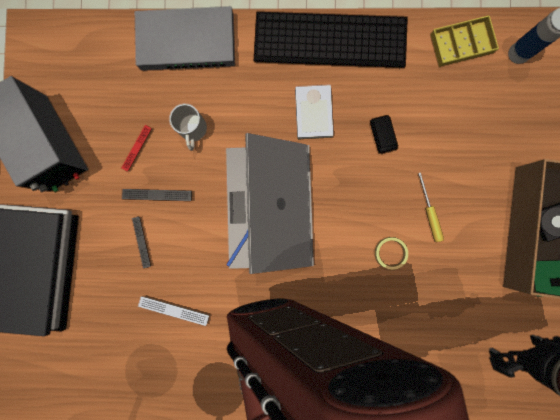

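View pics/scene0.png

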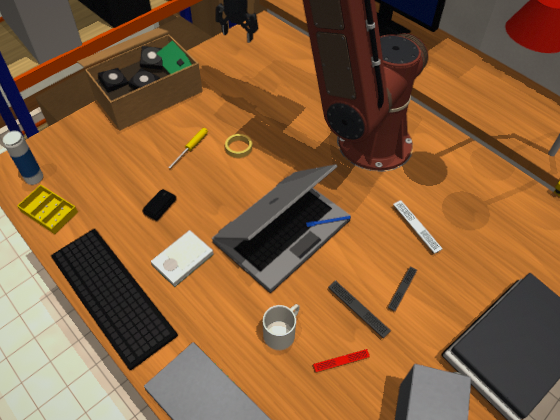

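Top view: laptop centre is near (270,203) with its hinge to the right (world −y) and its free screen edge at col 248. The target grille is the larger dark strip at (157,195). The smaller dark one at (142,242), the red one and the white one are decoys. The spudger is at (238,248) and the mug at (186,122).

Run:
```python
from h import *
for n in('top0','scene0'):
    im=load(n);W=cloud(im);z=W[...,2]
    m=(W[...,0]>350)&(W[...,0]<560)&(W[...,1]>230)&(W[...,1]<460)&(z>10)&(z<30)&(im['pixels'].max(2)<110)
    k,lab,st,_=cv2.connectedComponentsWithStats(m.astype(np.uint8))
    for i in range(1,k):
        if st[i,4]<60: continue
        p=W[lab==i]; r=cv2.minAreaRect(p[:,:2].astype(np.float32)); print(n,'strip',st[i],r,np.median(p[:,2]),p[:,:2].mean(0))
    # laptop
    m=(W[...,0]>200)&(W[...,0]<680)&(W[...,1]>-260)&(W[...,1]<230)&(z>15)&(z<230)
    k,lab,st,_=cv2.connectedComponentsWithStats(m.astype(np.uint8)); i=1+st[1:,4].argmax(); L=W[lab==i]
    print('laptop bbox',L.min(0),L.max(0))
    d=L[(abs(L[:,2]-28)<4)]; print('deck',len(d),cv2.minAreaRect(d[:,:2].astype(np.float32)))
    s=L[L[:,2]>60]; 
    for _ in range(5):
        c=s.mean(0); nrm=np.linalg.svd(s-c,full_matrices=False)[2][2]; nrm*=np.sign(nrm[2]); e=(s-c)@nrm; s=s[abs(e)<max(3,1.5*e.std())]
    print('plane',len(s),c,nrm,'tilt from vertical norm',np.degrees(np.arccos(nrm[2])),'rms',e.std())
    print('top z',np.percentile(s[:,2],[0,.5,99.5,100]))
    for lo in (60,100,140): 
        q=s[abs(s[:,2]-lo)<5]
        if len(q): print(lo,q.min(0),q.max(0))
    for lo in range(60,230,20):
        q=L[(abs(L[:,2]-lo)<3)]; 
        if len(q): print(lo, len(q),np.round(np.percentile(q[:,1],[1,50,99])),np.round(np.percentile(q[:,0],[1,99])))
```

```text
top0 strip [125 189  67  12 695] ((509.5268859863281, 365.0019226074219), (189.30078125, 30.502534866333008), 89.12301635742188) 21.43521975663066 [509.2733705  365.01422116]
top0 strip [133 217  15  34 261] ((396.1572265625, 418.14501953125), (99.17170715332031, 23.538318634033203), 15.15419864654541) 15.816522691184673 [396.81183081 417.36891977]
laptop bbox [305.47807153 -77.24062327  20.91742573] [655.28113105 173.2991905  200.51291227]
deck 2312 ((480.16595458984375, 49.68035125732422), (339.790283203125, 239.74276733398438), 2.633539915084839)
plane 6986 [479.72206175  26.55628794 133.43959033] [ 0.03352788 -0.7159658   0.69732981] tilt from vertical norm 45.7868353617786 rms 1.2366388225982627
top z [ 60.00274365  60.9191995  196.5284735  198.32526634]
60 [314.82042697 -53.63815067  60.00274365] [652.44245475 -30.87621417  64.86552087]
100 [314.9429754  -20.91877081  95.11787287] [652.56015752   6.75489856 104.9936561 ]
140 [312.84081383  19.34776773 135.00425568] [649.42652848  46.83223302 144.98082763]
60 278 [-56. -45. -34.] [318. 651.]
80 269 [-34. -25. -15.] [318. 650.]
1
[... 826 characters left out ...]
561835] [ 0.03255749 -0.71468389  0.69868945] tilt from vertical norm 45.678047144269826 rms 0.8406674135422413
top z [ 60.08000941  60.82167774 195.75800892 197.85004805]
60 [320.99020227 -50.07913696  60.08000941] [656.47193906 -28.25113213  64.95700021]
100 [317.4066672  -14.32751547  95.09648285] [655.03879835   9.62142688 104.87871548]
140 [313.78123118  25.6534352  135.05592615] [652.75523776  48.0838676  144.94957399]
60 81 [-49. -40. -23.] [331. 656.]
80 90 [-30. -20.  -8.] [331. 656.]
100 80 [-11.  -2.   7.] [323. 654.]
120 90 [ 8. 17. 32.] [331. 654.]
140 95 [28. 37. 46.] [324. 653.]
160 115 [46. 56. 68.] [331. 651.]
180 105 [66. 76. 92.] [319. 652.]
200 6 [87. 91. 95.] [394. 581.]
```

drive_tool(series=[{"tz": 1.6,"hand": -1},{"tz": 1.6,"hand": -1},{"tz": 1.6,"tx": 6.2,"ty": 12.6,"rz": 11.7,"hand": -1},{"tz": 1.6,"tx": 6.2,"ty": 12.6,"rz": 11.7,"hand": -1},{"tz": 1.6,"tx": 6.2,"ty": 12.6,"rz": 11.7,"hand": -1},{"tz": 1.6,"tx": 6.2,"ty": 12.6,"rz": 11.7,"hand": -1},{"tz": 1.6,"tx": 6.2,"ty": 12.6,"rz": 11.7,"hand": -1},{"tz": 1.6,"tx": 6.2,"ty": 12.6,"rz": 11.7,"hand": -1},{"tz": 1.6,"tx": 6.2,"ty": 12.6,"rz": 11.7,"hand": -1},{"tz": 1.6,"tx": 6.2,"ty": 12.6,"rz": 11.7,"hand": -1},{"tz": 1.6,"tx": 6.2,"ty": 12.6,"rz": 11.7,"hand": -1},{"tz": 1.6,"tx": 6.2,"ty": 12.6,"rz": 11.7,"hand": -1},{"tz": 1.6,"tx": 6.2,"ty": 12.6,"rz": 11.7,"hand": -1},{"tz": 1.6,"tx": 6.2,"ty": 12.6,"rz": 11.7,"hand": -1},{"tz": 1.6,"tx": 6.2,"ty": 12.6,"rz": 11.7,"hand": -1},{"tz": 1.6,"tx": 6.2,"ty": 12.6,"rz": 11.7,"hand": -1},{"tz": 1.6,"tx": 6.2,"ty": 12.6,"rz": 11.7,"hand": -1}])

```text
schema error: expected keys hand, tx, ty, tz, rx, ry, rz
```

drive_tool(series=[{"tx": 0,"ty": 0,"tz": 1.6,"rx": 0,"ry": 0,"rz": 0,"hand": -1},{"tx": 0,"ty": 0,"tz": 1.6,"rx": 0,"ry": 0,"rz": 0,"hand": -1},{"tx": 6.2,"ty": 12.6,"tz": 1.6,"rx": 0,"ry": 0,"rz": 11.7,"hand": -1},{"tx": 6.2,"ty": 12.6,"tz": 1.6,"rx": 0,"ry": 0,"rz": 11.7,"hand": -1},{"tx": 6.2,"ty": 12.6,"tz": 1.6,"rx": 0,"ry": 0,"rz": 11.7,"hand": -1},{"tx": 6.2,"ty": 12.6,"tz": 1.6,"rx": 0,"ry": 0,"rz": 11.7,"hand": -1},{"tx": 6.2,"ty": 12.6,"tz": 1.6,"rx": 0,"ry": 0,"rz": 11.7,"hand": -1},{"tx": 6.2,"ty": 12.6,"tz": 1.6,"rx": 0,"ry": 0,"rz": 11.7,"hand": -1},{"tx": 6.2,"ty": 12.6,"tz": 1.6,"rx": 0,"ry": 0,"rz": 11.7,"hand": -1},{"tx": 6.2,"ty": 12.6,"tz": 1.6,"rx": 0,"ry": 0,"rz": 11.7,"hand": -1},{"tx": 6.2,"ty": 12.6,"tz": 1.6,"rx": 0,"ry": 0,"rz": 11.7,"hand": -1},{"tx": 6.2,"ty": 12.6,"tz": 1.6,"rx": 0,"ry": 0,"rz": 11.7,"hand": -1},{"tx": 6.2,"ty": 12.6,"tz": 1.6,"rx": 0,"ry": 0,"rz": 11.7,"hand": -1},{"tx": 6.2,"ty": 12.6,"tz": 1.6,"rx": 0,"ry": 0,"rz": 11.7,"hand": -1},{"tx": 6.2,"ty": 12.6,"tz": 1.6,"rx": 0,"ry": 0,"rz": 11.7,"hand": -1},{"tx": 6.2,"ty": 12.6,"tz": 1.6,"rx": 0,"ry": 0,"rz": 11.7,"hand": -1},{"tx": 6.2,"ty": 12.6,"tz": 1.6,"rx": 0,"ry": 0,"rz": 11.7,"hand": -1}])

```text
t: 2.22
ee_pos: [479.7, 132.1, 330.6]
ee_rot: [[1.0, 0.0, 0.018], [-0.018, -0.0, 1.0], [0.0, -1.0, -0.0]]
ft_force: [0.4, 0.9, 0.6]
finger_gap: 0.3
```

drive_tool(series=[{"tx": 0,"ty": 0,"tz": -1.0,"rx": 0,"ry": 0,"rz": 0,"hand": -1},{"tx": 0,"ty": 0,"tz": -2.0,"rx": 0,"ry": 0,"rz": 0,"hand": -1},{"tx": 0,"ty": 0,"tz": -3.0,"rx": 0,"ry": 0,"rz": 0,"hand": -1},{"tx": 0,"ty": -0.2,"tz": -3.0,"rx": 0,"ry": 0,"rz": 0,"hand": -1},{"tx": 0,"ty": -0.48,"tz": -3.0,"rx": 0,"ry": 0,"rz": 0,"hand": -1},{"tx": 0,"ty": -0.66,"tz": -2.85,"rx": 0,"ry": 0,"rz": 0,"hand": -1},{"tx": 0,"ty": -0.84,"tz": -2.7,"rx": 0,"ry": 0,"rz": 0,"hand": -1},{"tx": 0,"ty": -1.12,"tz": -2.48,"rx": 0,"ry": 0,"rz": 0,"hand": -1},{"tx": 0,"ty": -1.4,"tz": -2.3,"rx": 0,"ry": 0,"rz": 0,"hand": -1}])

```text
t: 3.35
ee_pos: [481.6, 63.2, 217.9]
ee_rot: [[1.0, 0.005, 0.016], [-0.016, 0.002, 1.0], [0.004, -1.0, 0.002]]
ft_force: [4.1, 6.4, -2.4]
finger_gap: -0.1
```

Run:
```python
from h import *
a=snap('scene','scene1'); snap('wrist','w1')
```

```text
(no output)
```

View pics/scene1.png

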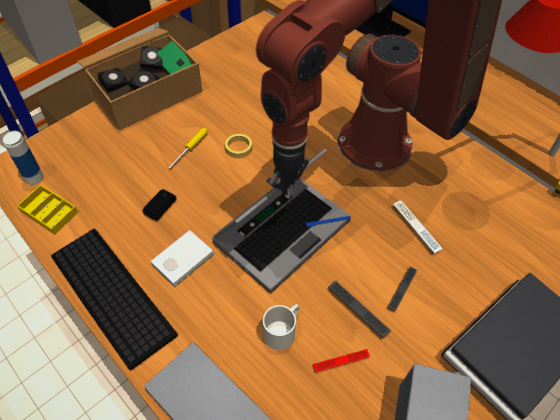

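The gripper is behind the screen's inner edge (about (290,185)) and the screen is rising. The keyboard and recess (around (265,215)) are coming into view.

drive_tool(series=[{"tx": 0,"ty": -0.34,"tz": 0.14,"rx": 0,"ry": 0,"rz": 0,"hand": -1},{"tx": 0,"ty": -0.7,"tz": 0.3,"rx": 0,"ry": 0,"rz": 0,"hand": -1},{"tx": 0,"ty": -1.06,"tz": 0.44,"rx": 0,"ry": 0,"rz": 0,"hand": -1},{"tx": 0,"ty": -1.44,"tz": 0.48,"rx": 0,"ry": 0,"rz": 0,"hand": -1},{"tx": 0,"ty": -1.82,"tz": 0.52,"rx": 0,"ry": 0,"rz": 0,"hand": -1},{"tx": 0,"ty": -2.2,"tz": 0.54,"rx": 0,"ry": 0,"rz": 0,"hand": -1},{"tx": 0,"ty": -2.5,"tz": 0.54,"rx": 0,"ry": 0,"rz": 0,"hand": -1},{"tx": 0,"ty": -2.8,"tz": 0.54,"rx": 0,"ry": 0,"rz": 0,"hand": -1},{"tx": 0,"ty": -3.1,"tz": 0.54,"rx": 0,"ry": 0,"rz": 0,"hand": -1},{"tx": 0,"ty": -3.1,"tz": 0.54,"rx": 0,"ry": 0,"rz": 0,"hand": -1},{"tx": 0,"ty": -3.1,"tz": 0.54,"rx": 0,"ry": 0,"rz": 0,"hand": -1}])

```text
t: 4.82
ee_pos: [480.0, -91.8, 242.7]
ee_rot: [[1.0, 0.0, 0.016], [-0.016, -0.001, 1.0], [0.0, -1.0, -0.001]]
ft_force: [0.6, 0.1, 0.6]
finger_gap: 0.2
```

```bash
cat > scr.py <<'E'
from h import *
import sys
for n in('top','scene'):
    im=snap(n,n+sys.argv[1]); W=cloud(im)
    # bench->laptop frame approx: hinge (484,-63.5), yaw
    lx=np.array([.0468,-.9989]); q=(W[...,:2]-[484,-63.5])
    f=-(q@lx); l=q@np.array([.9989,.0468]); z=W[...,2]
    m=(z>70)&(z<235)&(abs(l)<165)&(abs(l)>75)&(f>-130)&(f<120)
    P=np.c_[f[m],z[m]]; P=P[np.isfinite(P).all(1)]
    if len(P)<50: print(n,'few',len(P)); continue
    for _ in range(6):
        c=P.mean(0); d=np.linalg.svd(P-c,full_matrices=False)[2][0]; d*=np.sign(d[1]); e=(P-c)@[-d[1],d[0]]; P=P[abs(e)<max(4,1.5*e.std())]
    print(n,len(P),'angle',np.degrees(np.arctan2(d[1],d[0])),'at z33 f=',c[0]-(c[1]-33)*d[0]/d[1],'rms',e.std(),'zmax',np.nanmax(P[:,1]))
E
python3 scr.py 2
```

```text
top 225 angle 103.18151466751056 at z33 f= 4.392278367189887 rms 0.5060577973285336 zmax 215.70558648576184
scene 2384 angle 103.35713842196674 at z33 f= 5.171854734937007 rms 1.7427787672696928 zmax 234.95586040913383
```

drive_tool(series=[{"tx": 0,"ty": -0.2,"tz": 0,"rx": 0,"ry": 0,"rz": 0,"hand": -1},{"tx": 0,"ty": -0.4,"tz": 0,"rx": 0,"ry": 0,"rz": 0,"hand": -1},{"tx": 0,"ty": -0.52,"tz": 0,"rx": 0,"ry": 0,"rz": 0,"hand": -1},{"tx": 0,"ty": -0.52,"tz": 0,"rx": 0,"ry": 0,"rz": 0,"hand": -1},{"tx": 0,"ty": -0.52,"tz": 0,"rx": 0,"ry": 0,"rz": 0,"hand": -1},{"tx": 0,"ty": 0.4,"tz": 0,"rx": 0,"ry": 0,"rz": 0,"hand": -1},{"tx": 0,"ty": 1.6,"tz": 0.6,"rx": 0,"ry": 0,"rz": 0,"hand": -1},{"tx": 0,"ty": 2.8,"tz": 1.0,"rx": 0,"ry": 0,"rz": 0,"hand": 0},{"tx": 0.3,"ty": 4.0,"tz": 1.0,"rx": 0,"ry": 0,"rz": 0,"hand": 0},{"tx": 0.6,"ty": 5.2,"tz": 0.5,"rx": 0,"ry": 0,"rz": 0,"hand": 0},{"tx": 0.6,"ty": 6.4,"tz": 0,"rx": 0,"ry": 0,"rz": 0,"hand": 0.3},{"tx": 0.6,"ty": 6.4,"tz": 0,"rx": 0,"ry": 0,"rz": 0,"hand": 0.3},{"tx": 0.6,"ty": 6.4,"tz": 0,"rx": 0,"ry": 0,"rz": 0,"hand": 0.3}])

```text
t: 6.55
ee_pos: [510.0, 228.5, 242.2]
ee_rot: [[1.0, 0.0, 0.014], [-0.014, -0.001, 1.0], [0.0, -1.0, -0.001]]
ft_force: [0.5, 0.0, 0.0]
finger_gap: 56.1
```

```bash
python3 scr.py 3
python3 - <<'E'
from h import *
o=robot.observe(); print(o['ee_pos'],o['finger_gap'])
w=snap('wrist','w3'); print(w['extrinsics'].round(3),w['fx'])
ims={n:load(n+'3')['pixels'] for n in('top','scene')}
cv2.imwrite('pics/v3.png',np.vstack([np.hstack([w['pixels'],cv2.resize(ims['top'][120:330,100:380],(560,420))])])[:, :][::1,::1] if False else cv2.resize(np.hstack([w['pixels'],cv2.resize(ims['top'][120:330,100:380],(560,420))]),(800,300)))
E
```

```text
top 2247 angle 110.11139900174331 at z33 f= 4.7401558549048275 rms 0.7754477539420388 zmax 234.98947317432464
scene 2643 angle 110.29042905678718 at z33 f= 5.22691968999451 rms 1.8703668010436487 zmax 234.97241043065935
[510.50690704 227.34898808 243.01206777] 55.60101786518427
[[ 1.00000e+00 -1.70000e-02 -4.00000e-03  5.12039e+02]
 [-1.70000e-02 -9.55000e-01 -2.97000e-01  3.02806e+02]
 [ 1.00000e-03  2.97000e-01 -9.55000e-01  3.66675e+02]
 [ 0.00000e+00  0.00000e+00  0.00000e+00  1.00000e+00]] 324.46435294582
```

View pics/v3.png

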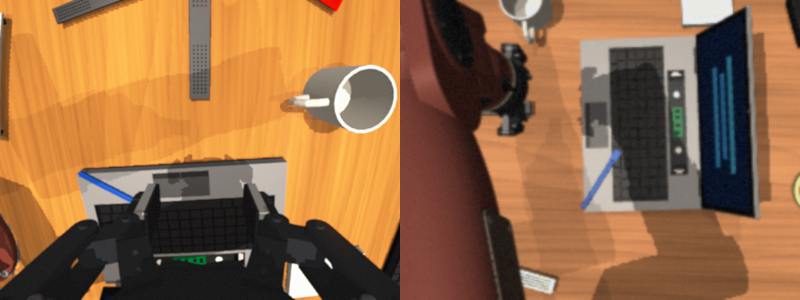

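Wrist view: the grille is the vertical dark strip near (200,50), and the mug is to the right at (345,95). The screen stands at 110°. The top crop shows the recess as a black strip around (678,120) in the crop, clearly visible now.

drive_tool(series=[{"tx": 0,"ty": 1,"tz": 0,"rx": 0,"ry": 0,"rz": 0,"hand": 0.3},{"tx": 0,"ty": 2,"tz": 0,"rx": 0,"ry": 0,"rz": 0,"hand": 0.3},{"tx": 0,"ty": 2.5,"tz": 0,"rx": 0,"ry": 0,"rz": 0,"hand": 0.3},{"tx": 0,"ty": 2.5,"tz": 0,"rx": 0,"ry": 0,"rz": 0,"hand": 0.3},{"tx": 0,"ty": 2.5,"tz": 0,"rx": 0,"ry": 0,"rz": 0,"hand": 0.3}])

```text
t: 7.32
ee_pos: [510.5, 352.0, 242.7]
ee_rot: [[1.0, 0.0, 0.017], [-0.017, -0.0, 1.0], [0.0, -1.0, -0.0]]
ft_force: [0.5, -0.2, 0.6]
finger_gap: 55.8
```

Run:
```python
from h import *
o=robot.observe(); print(o['ee_pos'],o['ee_rot'].round(4),o['finger_gap'])
w=snap('wrist','w4'); W=cloud(w); z=W[...,2]
print('bench z',np.nanmedian(z[(z<8)&(z>-15)]))
m=(abs(W[...,0]-511)<40)&(W[...,1]>240)&(W[...,1]<490)&(z>12)&(z<30)
k,lab,st,_=cv2.connectedComponentsWithStats(m.astype(np.uint8)); i=1+st[1:,4].argmax(); p=W[lab==i]
print(st[i],cv2.minAreaRect(p[:,:2].astype(np.float32)),np.median(z[lab==i]),p.min(0),p.max(0))
for y in range(280,470,20):
    q=p[abs(p[:,1]-y)<4]
    if len(q): print(y,q[:,0].min().round(1),q[:,0].max().round(1),len(q))
s=load('top3'); c=cv2.resize(s['pixels'][150:250,280:360],None,fx=6,fy=6,interpolation=cv2.INTER_CUBIC)
c=cv2.convertScaleAbs(c,alpha=1.6); c=cv2.rotate(c,cv2.ROTATE_90_COUNTERCLOCKWISE)
cv2.imwrite('pics/v4.png',np.vstack([cv2.resize(c,(600,480)) ]))
W=cloud(s)
```

```text
[510.50946047 351.96532591 242.72206079] [[ 9.999e-01  5.000e-04  1.710e-02]
 [-1.710e-02 -2.000e-04  9.999e-01]
 [ 5.000e-04 -1.000e+00 -2.000e-04]] 55.788862062267356
bench z 0.0021154502724129998
[ 267   64   30  184 5158] ((510.53057861328125, 371.7115478515625), (197.91079711914062, 30.153703689575195), 88.86665344238281) 20.892780912375315 [494.2125467  272.66266562  17.1988522 ] [527.10130688 470.91907579  23.54388869]
280 494.6 523.6 166
300 495.3 523.8 164
320 494.7 523.9 182
340 495.3 524.1 191
360 495.9 525.3 204
380 496.5 525.4 213
400 496.1 525.6 230
420 496.6 525.7 231
440 497.2 526.9 247
460 497.8 527.0 255
```

View pics/v4.png

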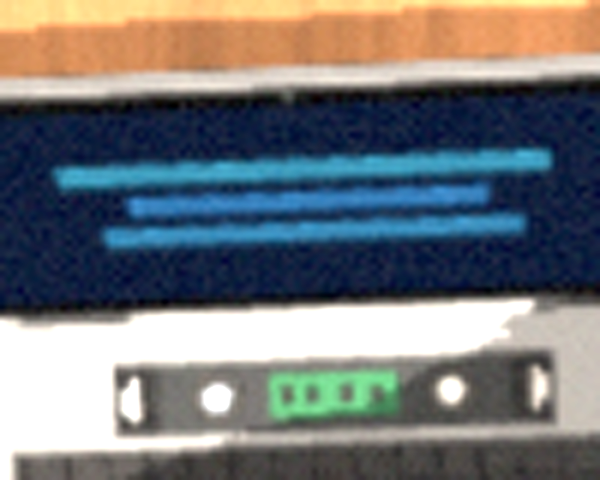

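drive_tool(series=[{"tx": -0.95,"ty": -7.44,"tz": 0,"rx": 0,"ry": 0,"rz": -14.4,"hand": 0.3},{"tx": -0.95,"ty": -7.44,"tz": 0,"rx": 0,"ry": 0,"rz": -14.4,"hand": 0.3},{"tx": -0.95,"ty": -7.44,"tz": 0,"rx": 0,"ry": 0,"rz": -14.4,"hand": 0.3},{"tx": -0.95,"ty": -7.44,"tz": 0,"rx": 0,"ry": 0,"rz": -14.4,"hand": 0.3},{"tx": -0.95,"ty": -7.44,"tz": 0,"rx": 0,"ry": 0,"rz": -14.4,"hand": 0.3},{"tx": -0.95,"ty": -7.44,"tz": 0,"rx": 0,"ry": 0,"rz": -14.4,"hand": 0.3},{"tx": -0.95,"ty": -7.44,"tz": 0,"rx": 0,"ry": 0,"rz": -14.4,"hand": 0.3},{"tx": -0.95,"ty": -7.44,"tz": 0,"rx": 0,"ry": 0,"rz": -14.4,"hand": 0.3},{"tx": -0.95,"ty": -7.44,"tz": 0,"rx": 0,"ry": 0,"rz": -14.4,"hand": 0.3},{"tx": -0.95,"ty": -7.44,"tz": 0,"rx": 0,"ry": 0,"rz": -14.4,"hand": 0.3},{"tx": -0.95,"ty": -7.44,"tz": 0,"rx": 0,"ry": 0,"rz": -14.4,"hand": 0.3},{"tx": -0.95,"ty": -7.44,"tz": 0,"rx": 0,"ry": 0,"rz": -14.4,"hand": 0.3},{"tx": -0.95,"ty": -7.44,"tz": 0,"rx": 0,"ry": 0,"rz": -14.4,"hand": 0.3}])

```text
t: 9.0
ee_pos: [462.5, -18.6, 242.3]
ee_rot: [[0.048, -0.0, 0.999], [-0.999, 0.0, 0.048], [-0.0, -1.0, -0.0]]
ft_force: [-0.7, 0.3, -0.4]
finger_gap: 55.4
```

Run:
```python
from h import *
o=robot.observe(); print(o['ee_pos'],o['ee_rot'].round(4),o['joint_positions'].round(2))
w=snap('wrist','w5')
```

```text
[462.51957032 -18.5687737  242.26638907] [[ 4.790e-02 -1.000e-04  9.989e-01]
 [-9.989e-01  0.000e+00  4.790e-02]
 [-0.000e+00 -1.000e+00 -1.000e-04]] [-0.2   0.18 -0.32  1.07  0.    2.9 ]
```

View pics/w5.png

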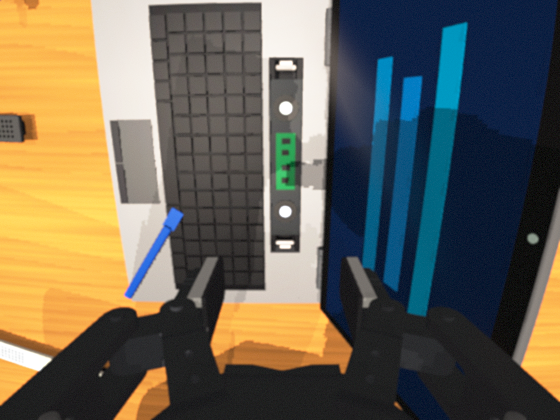

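Wrist view shows the recess at cols 269–303, rows 58–252, with slots near (286,66) and (285,244). I'll rectify it to the deck plane for a precise centre.

```bash
cat >> h.py <<'E'
def rect(im,z,x0,y0,nx,ny,s):
    # image over plane z: rows -> x from x0, cols -> y from y0, s mm/px
    xs=x0+s*np.arange(nx); ys=y0+s*np.arange(ny); X,Y=np.meshgrid(xs,ys,indexing='ij')
    P=np.stack([X,Y,np.full_like(X,z)],-1).reshape(-1,3); E=np.linalg.inv(np.array(im['extrinsics']))
    K=np.array([[im['fx'],0,im['cx']],[0,im['fy'],im['cy']],[0,0,1]],float)
    uv,_=cv2.projectPoints(P,cv2.Rodrigues(E[:3,:3])[0],E[:3,3],K,np.array(im['dist'],float))
    uv=uv.reshape(nx,ny,2).astype(np.float32)
    return cv2.remap(im['pixels'],uv[...,0],uv[...,1],cv2.INTER_CUBIC)
E
python3 - <<'E'
from h import *
for n in ('w5','top3','scene3'):
    im=load(n); W=cloud(im)
    m=(abs(W[...,0]-483)<60)&(W[...,1]>120)&(W[...,1]<150); print(n,'palm z',np.nanmedian(W[...,2][m]))
    r=rect(im,28,360,-60,500,160,.5); g=cv2.cvtColor(r,cv2.COLOR_BGR2GRAY).astype(float)
    if n=='w5': cv2.imwrite('pics/r5.png',r)
    def edges(p,x0): # strongest fall / rise
        d=np.gradient(cv2.GaussianBlur(p.reshape(1,-1),(0,0),1.5)[0]); return d
    for x in (395,420,445,520,545,570):
        i=int((x-360)*2); p=g[i-8:i+8].mean(0); d=edges(p,0); a=d[40:130].copy()
        dn=40+a.argmin(); up=40+a.argmax()
        print(n,'x',x,'fall y',-60+.5*dn,'%.1f'%d[dn],'rise',-60+.5*up,'%.1f'%d[up])
    for y in (-33,-30,-10,-7):
        j=int((y+60)*2); p=g[:,j-2:j+2].mean(1); d=edges(p,0)
        lo=d[:140];hi=d[340:]; print(n,'y',y,'x start',360+.5*lo.argmin(),'x end',360+.5*(340+hi.argmax()))
E
```

```text
w5 palm z 28.654619885176487
w5 x 395 fall y -2.0 -24.8 rise -9.0 25.7
w5 x 420 fall y -0.5 -26.7 rise -7.5 24.6
w5 x 445 fall y 0.5 -30.2 rise -6.5 23.9
w5 x 520 fall y -36.5 -24.9 rise -3.0 26.9
w5 x 545 fall y -35.0 -26.0 rise -1.5 24.7
w5 x 570 fall y -34.0 -29.9 rise -1.0 29.1
w5 y -33 x start 397.0 x end 587.5
w5 y -30 x start 397.0 x end 587.5
w5 y -10 x start 381.0 x end 586.5
w5 y -7 x start 420.5 x end 586.5
top3 palm z 29.26964190439253
top3 x 395 fall y -2.0 -6.8 rise -9.5 7.2
top3 x 420 fall y -1.5 -8.8 rise -8.0 7.4
top3 x 445 fall y -40.0 -11.8 rise -7.0 7.4
top3 x 520 fall y -36.5 -11.8 rise -3.5 7.6
top3 x 545 fall y 4.0 -11.2 rise -1.5 10.1
top3 x 570 fall y -35.5 -10.2 rise -1.0 12.8
top3 y -33 x start 391.5 x end 587.5
top3 y -30 x start 391.5 x end 587.5
top3 y -10 x start 379.5 x end 574.5
top3 y -7 x start 379.0 x end 586.0
scene3 palm z 26.31418980046078
scene3 x 395 fall y -11.5 -7.8 rise -30.5 7.0
scene3 x 420 fall y -40.0 -7.5 rise -7.0 6.5
scene3 x 445 fall y -38.5 -9.9 rise -6.0 6.9
scene3 x 520 fall y -34.5 -9.5 rise -2.0 5.8
scene3 x 545 fall y -10.0 -15.8 rise -21.5 17.1
scene3 x 570 fall y -32.5 -11.1 rise -0.5 12.0
scene3 y -33 x start 387.0 x end 588.5
scene3 y -30 x start 398.5 x end 589.0
scene3 y -10 x start 400.0 x end 580.5
scene3 y -7 x start 386.5 x end 580.0
```

View pics/r5.png

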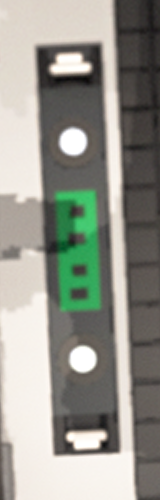

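drive_tool(series=[{"tx": 0.96,"ty": 7.8,"tz": 0,"rx": 0,"ry": 0,"rz": 14.35,"hand": 0.3},{"tx": 0.96,"ty": 7.8,"tz": 0,"rx": 0,"ry": 0,"rz": 14.35,"hand": 0.3},{"tx": 0.96,"ty": 7.8,"tz": 0,"rx": 0,"ry": 0,"rz": 14.35,"hand": 0.3},{"tx": 0.96,"ty": 7.8,"tz": 0,"rx": 0,"ry": 0,"rz": 14.35,"hand": 0.3},{"tx": 0.96,"ty": 7.8,"tz": 0,"rx": 0,"ry": 0,"rz": 14.35,"hand": 0.3},{"tx": 0.96,"ty": 7.8,"tz": 0,"rx": 0,"ry": 0,"rz": 14.35,"hand": 0.3},{"tx": 0.96,"ty": 7.8,"tz": 0,"rx": 0,"ry": 0,"rz": 14.35,"hand": 0.3},{"tx": 0.96,"ty": 7.8,"tz": 0,"rx": 0,"ry": 0,"rz": 14.35,"hand": 0.3},{"tx": 0.96,"ty": 7.8,"tz": -1,"rx": 0,"ry": 0,"rz": 14.35,"hand": 0.3},{"tx": 0.96,"ty": 7.8,"tz": -2,"rx": 0,"ry": 0,"rz": 14.35,"hand": 0.3},{"tx": 0.96,"ty": 7.8,"tz": -2.8,"rx": 0,"ry": 0,"rz": 14.35,"hand": 0.3},{"tx": 0.96,"ty": 7.8,"tz": -3.2,"rx": 0,"ry": 0,"rz": 14.35,"hand": 0.3},{"tx": 0.96,"ty": 7.8,"tz": -3.2,"rx": 0,"ry": 0,"rz": 14.35,"hand": 0.3},{"tx": 0.96,"ty": 7.8,"tz": -3.2,"rx": 0,"ry": 0,"rz": 14.35,"hand": 0.3}])

```text
t: 10.8
ee_pos: [511.1, 371.7, 83.3]
ee_rot: [[1.0, 0.001, 0.021], [-0.021, 0.001, 1.0], [0.001, -1.0, 0.001]]
ft_force: [0.2, 1.1, 0.4]
finger_gap: 55.5
```

drive_tool(series=[{"tx": 0,"ty": 0,"tz": -0.4,"rx": 0,"ry": 0,"rz": 0,"hand": 0.3},{"tx": 0,"ty": 0,"tz": -0.8,"rx": 0,"ry": 0,"rz": 0,"hand": 0.3},{"tx": 0,"ty": 0,"tz": -0.96,"rx": 0,"ry": 0,"rz": 0,"hand": 0.3},{"tx": 0,"ty": 0,"tz": -0.96,"rx": 0,"ry": 0,"rz": 0,"hand": 0.3},{"tx": 0,"ty": 0,"tz": -0.96,"rx": 0,"ry": 0,"rz": 0,"hand": 0},{"tx": 0,"ty": 0,"tz": -0.96,"rx": 0,"ry": 0,"rz": 0,"hand": -0.5},{"tx": 0,"ty": 0,"tz": -0.96,"rx": 0,"ry": 0,"rz": 0,"hand": -1},{"tx": 0,"ty": 0,"tz": -0.96,"rx": 0,"ry": 0,"rz": 0,"hand": -1},{"tx": 0,"ty": 0,"tz": -0.96,"rx": 0,"ry": 0,"rz": 0,"hand": -1},{"tx": 0,"ty": 0,"tz": -0.96,"rx": 0,"ry": 0,"rz": 0,"hand": -1},{"tx": 0,"ty": 0,"tz": -0.96,"rx": 0,"ry": 0,"rz": 0,"hand": -1}])

```text
t: 12.18
ee_pos: [511.3, 371.6, 35.4]
ee_rot: [[1.0, 0.002, 0.021], [-0.021, 0.001, 1.0], [0.002, -1.0, 0.001]]
ft_force: [0.0, -0.1, 5.3]
finger_gap: 27.7
```

drive_tool(series=[{"tx": 0,"ty": 0,"tz": 0.5,"rx": 0,"ry": 0,"rz": 0,"hand": -1},{"tx": 0,"ty": 0,"tz": 1.2,"rx": 0,"ry": 0,"rz": 0,"hand": -1},{"tx": 0,"ty": 0,"tz": 2,"rx": 0,"ry": 0,"rz": 0,"hand": -1},{"tx": 0,"ty": 0,"tz": 3,"rx": 0,"ry": 0,"rz": 0,"hand": -1},{"tx": -0.05,"ty": -0.8,"tz": 3.5,"rx": 0,"ry": 0,"rz": -1.5,"hand": -1},{"tx": -0.1,"ty": -1.6,"tz": 3.5,"rx": 0,"ry": 0,"rz": -3,"hand": -1},{"tx": -0.2,"ty": -2.4,"tz": 3.5,"rx": 0,"ry": 0,"rz": -4.5,"hand": -1},{"tx": -0.25,"ty": -3.2,"tz": 3.5,"rx": 0,"ry": 0,"rz": -6,"hand": -1},{"tx": -0.3,"ty": -4,"tz": 3.5,"rx": 0,"ry": 0,"rz": -7.5,"hand": -1},{"tx": -0.4,"ty": -4.8,"tz": 3.5,"rx": 0,"ry": 0,"rz": -9,"hand": -1},{"tx": -0.45,"ty": -5.6,"tz": 3.5,"rx": 0,"ry": 0,"rz": -10.5,"hand": -1},{"tx": -0.5,"ty": -6.4,"tz": 3.5,"rx": 0,"ry": 0,"rz": -12,"hand": -1},{"tx": -0.55,"ty": -7.2,"tz": 3.5,"rx": 0,"ry": 0,"rz": -13.5,"hand": -1},{"tx": -0.55,"ty": -7.86,"tz": 3.5,"rx": 0,"ry": 0,"rz": -14.35,"hand": -1},{"tx": -0.55,"ty": -7.86,"tz": 3.5,"rx": 0,"ry": 0,"rz": -14.35,"hand": -1},{"tx": -0.55,"ty": -7.86,"tz": 3.5,"rx": 0,"ry": 0,"rz": -14.35,"hand": -1},{"tx": -0.55,"ty": -7.86,"tz": 3.5,"rx": 0,"ry": 0,"rz": -14.35,"hand": -1}])

```text
t: 14.3
ee_pos: [483.0, -20.8, 209.4]
ee_rot: [[0.049, 0.0, 0.999], [-0.999, 0.0, 0.049], [-0.0, -1.0, 0.0]]
ft_force: [0.2, -0.0, -0.8]
finger_gap: 27.1
```

Run:
```python
from h import *
o=robot.observe(); print(o['ee_pos'],o['ee_rot'].round(4),o['joint_positions'].round(2),o['finger_gap'])
w=snap('wrist','w6'); s=snap('scene','s6'); W=cloud(w); z=W[...,2]
m=(abs(W[...,0]-484)<115)&(abs(W[...,1]+21)<45)&(z>o['ee_pos'][2]-40)&(z<o['ee_pos'][2]+5)&(w['pixels'].min(2)>-1)
print('z hist',np.histogram(z[m],bins=12))
c=s['pixels'][100:310,180:420]
cv2.imwrite('pics/v6.png',cv2.resize(np.hstack([w['pixels'],cv2.resize(c,(480,420))]),(800,323)))
```

```text
[482.98091623 -20.84304938 209.36496635] [[ 4.880e-02  0.000e+00  9.988e-01]
 [-9.988e-01  2.000e-04  4.880e-02]
 [-2.000e-04 -1.000e+00  0.000e+00]] [-0.19  0.24 -0.33  1.    0.    2.9 ] 27.148692254316074
z hist (array([ 2014, 17903,  1153,   106,   127,   147,   135,   163,   157,
         153,   188,   148]), array([191.96623957, 193.83152422, 195.69680888, 197.56209354,
       199.4273782 , 201.29266285, 203.15794751, 205.02323217,
       206.88851683, 208.75380149, 210.61908614, 212.4843708 ,
       214.34965546]))
```

View pics/v6.png

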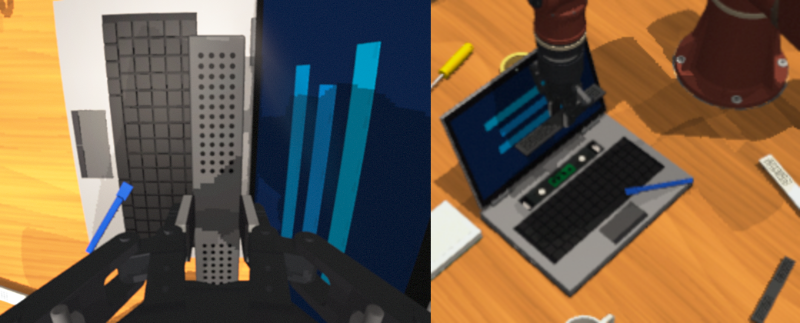

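The grille is held level between the pads (cols 190–245 in the composite). Now I'll measure its far end, its sides and its tilt in the tool frame.

```bash
cat > held.py <<'E'
from h import *
import sys
o=robot.observe(); R=o['ee_rot']; t=o['ee_pos']
w=snap('wrist',sys.argv[1]); W=cloud(w); T=(W-t)@R   # tool frame: x,y(ahead),z
m=(abs(T[...,0])<25)&(abs(T[...,2])<130)&(T[...,1]>9)&(T[...,1]<19)
k,lab,st,_=cv2.connectedComponentsWithStats(m.astype(np.uint8)); i=1+st[1:,4].argmax(); p=T[lab==i]
A=np.c_[p[:,0],p[:,2],np.ones(len(p))]; c=np.linalg.lstsq(A,p[:,1],rcond=None)[0]; print('plane',c,'z range',np.percentile(p[:,2],[0,.2,99.8,100]))
zz=np.arange(-75,105,10); L=[]
for z in zz:
    q=p[abs(p[:,2]-z)<3]
    if len(q)>20: L.append((z,q[:,0].min(),q[:,0].max()))
L=np.array(L); print(L.round(1))
g=L[L[:,0]>20]; print('axis slope',np.polyfit(g[:,0],g[:,1:].mean(1),1))
E
python3 held.py w7
```

```text
plane [6.29281625e-03 1.78419352e-03 1.46140043e+01] z range [-58.03891068 -56.15616665 100.20438781 100.4594763 ]
[[-55.  -14.1  15.6]
 [-45.  -14.4  15.4]
 [-35.  -14.1  15.5]
 [-25.  -14.4  15.3]
 [-15.  -14.   15. ]
 [ -5.  -13.6  14.1]
 [  5.  -13.5  14. ]
 [ 15.  -14.6  15.1]
 [ 25.  -14.7  15.3]
 [ 35.  -14.8  14.9]
 [ 45.  -14.5  15.2]
 [ 55.  -14.7  15.3]
 [ 65.  -14.8  14.9]
 [ 75.  -14.6  15.3]
 [ 85.  -14.6  15.3]
 [ 95.  -14.7  15.4]]
axis slope [0.00201529 0.13540229]
```

drive_tool(series=[{"tx": 0.012,"ty": -0.008,"tz": -0.8,"rx": 0,"ry": 0,"rz": 0,"hand": -1},{"tx": 0.012,"ty": -0.008,"tz": -1.6,"rx": 0,"ry": 0,"rz": 0,"hand": -1},{"tx": 0.012,"ty": -0.008,"tz": -2.4,"rx": 0,"ry": 0,"rz": 0,"hand": -1},{"tx": 0.012,"ty": -0.008,"tz": -2.75,"rx": 0,"ry": 0,"rz": 0,"hand": -1},{"tx": 0.012,"ty": -0.008,"tz": -2.75,"rx": 0,"ry": 0,"rz": 0,"hand": -1},{"tx": 0.012,"ty": -0.008,"tz": -2.75,"rx": 0,"ry": 0,"rz": 0,"hand": -1}])

```text
t: 15.2
ee_pos: [484.3, -22.0, 72.6]
ee_rot: [[0.048, 0.001, 0.999], [-0.999, -0.0, 0.048], [0.0, -1.0, 0.001]]
ft_force: [-0.1, -0.4, -0.5]
finger_gap: 27.4
```

drive_tool(series=[{"tx": -0.01,"ty": 0.01,"tz": -0.1,"rx": 0,"ry": 0,"rz": 0,"hand": -1},{"tx": -0.01,"ty": 0.01,"tz": -0.2,"rx": 0,"ry": 0,"rz": 0,"hand": -1},{"tx": -0.01,"ty": 0.01,"tz": -0.3,"rx": 0,"ry": 0,"rz": 0,"hand": -1},{"tx": -0.01,"ty": 0.01,"tz": -0.3,"rx": 0,"ry": 0,"rz": 0,"hand": -1}])

```text
t: 15.7
ee_pos: [482.8, -21.5, 56.4]
ee_rot: [[0.047, -0.001, 0.999], [-0.999, 0.0, 0.047], [-0.0, -1.0, -0.001]]
ft_force: [-0.4, 0.8, -0.4]
finger_gap: 27.6
```

Leg ends are at about 21 mm, below the shelf at 23 mm, with no force, so the legs have entered the slots. Continuing down.

drive_tool(series=[{"tx": 0.004,"ty": 0,"tz": -0.04,"rx": 0,"ry": 0,"rz": 0,"hand": -1},{"tx": 0.004,"ty": 0,"tz": -0.07,"rx": 0,"ry": 0,"rz": 0,"hand": -1},{"tx": 0.004,"ty": 0,"tz": -0.09,"rx": 0,"ry": 0,"rz": 0,"hand": -1},{"tx": 0.004,"ty": 0,"tz": -0.09,"rx": 0,"ry": 0,"rz": 0,"hand": -1}])

```text
t: 16.2
ee_pos: [483.3, -21.6, 52.3]
ee_rot: [[0.047, -0.0, 0.999], [-0.999, -0.0, 0.047], [0.0, -1.0, -0.0]]
ft_force: [-0.6, -0.4, 0.1]
finger_gap: 27.4
```

```bash
python3 held.py w8; python3 scr.py 8; python3 -c "
from h import *
c=load('w8')['pixels']; cv2.imwrite('pics/v8.png',c)
p=[]
for n in range(3): o=robot.observe(); p.append(np.r_[o['ee_pos'],o['ft_force']])
print(np.mean(p,0).round(2))"
```

```text
plane [6.17476867e-03 2.96262205e-03 1.46088634e+01] z range [-58.01398856 -55.97805347 100.27209894 100.56594367]
[[-55.  -14.1  15.5]
 [-45.  -14.4  15.4]
 [-35.  -14.1  15.5]
 [-25.  -14.4  15.3]
 [-15.  -14.   15. ]
 [ -5.  -13.6  14.1]
 [  5.  -13.7  14. ]
 [ 15.  -14.6  15.1]
 [ 25.  -14.7  15.2]
 [ 35.  -14.8  15. ]
 [ 45.  -14.5  15.2]
 [ 55.  -14.8  15.3]
 [ 65.  -14.9  15. ]
 [ 75.  -14.5  15.1]
 [ 85.  -14.6  15.3]
 [ 95.  -14.8  15.5]]
axis slope [0.0021941  0.12375655]
top 1604 angle 110.10014706961245 at z33 f= 4.698506835109157 rms 0.7586193563831806 zmax 234.92419236017963
scene 1694 angle 110.36004574478258 at z33 f= 5.206904332347243 rms 1.8183559878847892 zmax 234.86566731017183
[ 4.8338e+02 -2.1620e+01  5.2360e+01 -1.6500e+00 -3.2000e-01 -3.9000e-01]
```

View pics/v8.png

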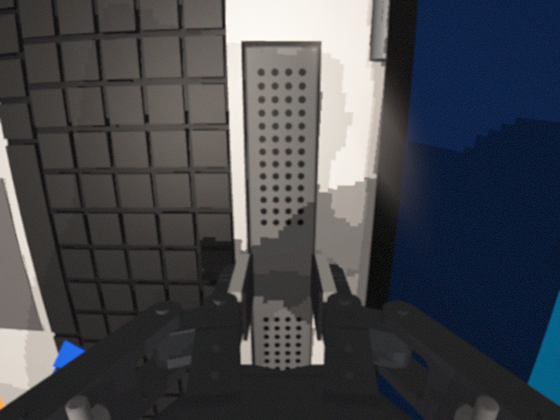

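The grille sits square in the recess, between the keyboard and the hinge. Next I'll release it, lift, and close the fingers for pressing.

drive_tool(series=[{"tx": 0,"ty": 0,"tz": -0.02,"rx": 0,"ry": 0,"rz": 0,"hand": -1},{"tx": 0,"ty": 0,"tz": -0.02,"rx": 0,"ry": 0,"rz": 0,"hand": -0.25},{"tx": 0,"ty": 0,"tz": -0.02,"rx": 0,"ry": 0,"rz": 0,"hand": -0.1},{"tx": 0,"ty": 0,"tz": -0.02,"rx": 0,"ry": 0,"rz": 0,"hand": -0.1},{"tx": 0,"ty": 0,"tz": 0.2,"rx": 0,"ry": 0,"rz": 0,"hand": -0.1},{"tx": 0,"ty": 0,"tz": 0.5,"rx": 0,"ry": 0,"rz": 0,"hand": -0.1},{"tx": 0,"ty": 0,"tz": 0.6,"rx": 0,"ry": 0,"rz": 0,"hand": -1},{"tx": 0,"ty": 0,"tz": 0.6,"rx": 0,"ry": 0,"rz": 0,"hand": -1},{"tx": 0,"ty": 0,"tz": 0.6,"rx": 0,"ry": 0,"rz": 0,"hand": -1},{"tx": 0,"ty": 0,"tz": 0.6,"rx": 0,"ry": 0,"rz": 0,"hand": -1}])

```text
t: 17.6
ee_pos: [483.0, -21.5, 81.9]
ee_rot: [[0.047, -0.001, 0.999], [-0.999, 0.0, 0.047], [-0.0, -1.0, -0.001]]
ft_force: [-0.1, 0.6, 0.2]
finger_gap: 0.1
```

```bash
cat > chk.py <<'E'
from h import *
import sys
w=snap('wrist',sys.argv[1]); W=cloud(w)
c=np.array([484,-21.4]); u=np.array([.9989,.0468]); v=np.array([.0468,-.9989])
q=W[...,:2]-c; a=q@u; b=q@v; z=W[...,2]
for lo,hi in((-100,-85),(-85,-60),(-60,-35),(35,60),(60,85),(85,98)):
    m=(a>lo)&(a<hi)&(abs(b)<11); print(lo,hi,m.sum(),np.nanmedian(z[m]) if m.sum() else None)
m=(a>30)&(a<100)&(b>20)&(b<30); print('deck',np.nanmedian(z[m]))
o=robot.observe(); print(o['t'],o['ee_pos'].round(1),o['ft_force'].round(1),o['finger_gap'])
E
python3 chk.py w9; python3 -c "
from h import *
cv2.imwrite('pics/v9.png',load('w9')['pixels'])"
```

```text
-100 -85 46 37.35205059596987
-85 -60 276 37.57232421198911
-60 -35 0 None
35 60 1986 37.434168084621774
60 85 2263 37.500352748402776
85 98 1252 37.486383989089234
deck 27.99314936958372
17.65 [483.1 -21.6  82. ] [-0.6  0.3  0.8] -0.32936591987753794
```

drive_tool(series=[{"tx": 0.01,"ty": 0,"tz": -0.3,"rx": 0,"ry": 0,"rz": 0,"hand": -1},{"tx": 0.01,"ty": 0,"tz": -0.45,"rx": 0,"ry": 0,"rz": 0,"hand": -1},{"tx": 0.01,"ty": 0,"tz": -0.5,"rx": 0,"ry": 0,"rz": 0,"hand": -1},{"tx": 0.01,"ty": 0,"tz": -0.54,"rx": 0,"ry": 0,"rz": 0,"hand": -1},{"tx": 0.01,"ty": 0,"tz": -0.56,"rx": 0,"ry": 0,"rz": 0,"hand": -1},{"tx": 0.01,"ty": 0,"tz": -0.56,"rx": 0,"ry": 0,"rz": 0,"hand": -1}])

```text
t: 18.4
ee_pos: [483.9, -21.6, 54.4]
ee_rot: [[0.047, 0.0, 0.999], [-0.999, -0.0, 0.047], [0.0, -1.0, 0.0]]
ft_force: [-0.1, -0.4, -0.3]
finger_gap: -0.0
```

drive_tool(series=[{"tx": 0,"ty": 0,"tz": -0.02,"rx": 0,"ry": 0,"rz": 0,"hand": -1},{"tx": 0,"ty": 0,"tz": -0.04,"rx": 0,"ry": 0,"rz": 0,"hand": -1},{"tx": 0,"ty": 0,"tz": -0.04,"rx": 0,"ry": 0,"rz": 0,"hand": -1}])

```text
t: 18.77
ee_pos: [483.8, -21.6, 52.2]
ee_rot: [[0.047, -0.0, 0.999], [-0.999, 0.0, 0.047], [-0.0, -1.0, -0.0]]
ft_force: [0.7, -0.4, -0.2]
finger_gap: -0.6
```

```bash
python3 chk.py w10
```

```text
-100 -85 0 None
-85 -60 88 30.582959166043423
-60 -35 234 30.965896913406738
35 60 2739 34.697883700257194
60 85 3216 35.664307607866334
85 98 1837 36.368108787002086
deck 28.02743419187047
18.825 [483.8 -21.6  52.2] [ 0.4 -0.3 -1. ] -0.1116334480286124
```

The −x end has snapped and the +x end is still up. Keep pressing.

drive_tool(series=[{"tx": 0,"ty": 0,"tz": -0.02,"rx": 0,"ry": 0,"rz": 0,"hand": -1},{"tx": 0,"ty": 0,"tz": -0.04,"rx": 0,"ry": 0,"rz": 0,"hand": -1},{"tx": 0,"ty": 0,"tz": -0.06,"rx": 0,"ry": 0,"rz": 0,"hand": -1},{"tx": 0,"ty": 0,"tz": -0.08,"rx": 0,"ry": 0,"rz": 0,"hand": -1},{"tx": 0,"ty": 0,"tz": -0.08,"rx": 0,"ry": 0,"rz": 0,"hand": -1}])

```text
t: 19.45
ee_pos: [483.8, -21.6, 48.2]
ee_rot: [[0.047, -0.0, 0.999], [-0.999, 0.0, 0.047], [-0.0, -1.0, -0.0]]
ft_force: [-0.4, 1.0, -0.2]
finger_gap: 0.4
```

```bash
python3 chk.py w11
```

```text
-100 -85 0 None
-85 -60 45 28.877937624696216
-60 -35 278 29.30308380669379
35 60 2699 29.11128642964519
60 85 3076 29.08377879246997
85 98 1771 29.096819200851314
deck 28.038351405383878
19.5 [483.8 -21.6  48.2] [ 0.6 -0.2  0.2] -0.24624996530389545
```

Both ends read about 1 mm above the deck. Now I'll build a moderate push.

drive_tool(series=[{"tx": 0,"ty": 0,"tz": -0.01,"rx": 0,"ry": 0,"rz": 0,"hand": -1},{"tx": 0,"ty": 0,"tz": -0.02,"rx": 0,"ry": 0,"rz": 0,"hand": -1},{"tx": 0,"ty": 0,"tz": -0.02,"rx": 0,"ry": 0,"rz": 0,"hand": -1}])

```text
t: 19.88
ee_pos: [483.8, -21.6, 48.0]
ee_rot: [[0.047, 0.0, 0.999], [-0.999, -0.0, 0.047], [0.0, -1.0, 0.0]]
ft_force: [-3.4, -0.4, 13.5]
finger_gap: 0.1
```

drive_tool(series=[{"tx": 0,"ty": 0,"tz": 0,"rx": 0,"ry": 0,"rz": 0,"hand": -1},{"tx": 0,"ty": 0,"tz": 0,"rx": 0,"ry": 0,"rz": 0,"hand": -1},{"tx": 0,"ty": 0,"tz": 0,"rx": 0,"ry": 0,"rz": 0,"hand": -1},{"tx": 0,"ty": 0,"tz": 0,"rx": 0,"ry": 0,"rz": 0,"hand": -1}])

```text
t: 20.38
ee_pos: [483.8, -21.6, 48.0]
ee_rot: [[0.047, 0.0, 0.999], [-0.999, -0.0, 0.047], [0.0, -1.0, 0.0]]
ft_force: [-4.6, 0.2, 12.9]
finger_gap: -0.2
```

```bash
python3 scr.py 12; python3 chk.py w12
```

```text
top 1595 angle 110.08746098419608 at z33 f= 4.6867096482266035 rms 0.7739984311886654 zmax 234.97501084064618
scene 1686 angle 110.3312761284913 at z33 f= 5.145991639591166 rms 1.8560524382013137 zmax 234.9514505316091
-100 -85 0 None
-85 -60 41 29.03023854712771
-60 -35 281 29.149858748615458
35 60 2714 29.115405800175793
60 85 3096 29.105171979480403
85 98 1760 29.081510892026017
deck 28.049884737635608
20.525 [483.8 -21.6  48. ] [-3.4 -0.1 13.1] -0.11588485040235251
```

The push holds steady at about 13 N, the grille is home and the screen is at 110°. Handing in.

```bash
python3 -c "
from plant import job; print(job.sign_off())"
```

```text
the job is handed in; nothing more can be done
None
```

The job is handed in at about 20.5 s of the 72 s allowed, with every check I made passing; the hand-in reports no verdict.

- **Screen:** I pushed it to 110°. The last checks gave 110.1° from the top camera and 110.3° from the scene camera.
- **Grille:** I gripped the larger dark strip, laid it square in the recess and pressed it with closed fingers. The −x end snapped first, then the +x end. Every part I could measure now sits about 1.0–1.1 mm above the deck. The outermost 15 mm at the −x end was hidden behind the gripper, but the plate beside it reads 1.0 mm.
- **Final push:** The wrist sensor shows a steady 13 N downward, with a 3–5 N sideways part along x. The contact force on the grille itself was not measured separately.
- **Other things on the bench:** I kept the arm clear of them and saw none move in the pictures I viewed. I did not measure their positions again at the end.
- **Small disagreements:**
  - The finger opening read 27–28 mm while gripping the 30 mm grille, but the camera showed it held straight and centred.
  - The cameras differed by 1–4 mm in places, so I used the wrist camera for positioning.

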